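# Load the tray seeder: tray home, side guide to the mark

### The arm

A 7-joint arm with a two-finger parallel gripper is mounted at the origin on the work surface. World frame = base frame: x ahead of the robot, y to its left, z up, the work surface at z = 0. Lengths are in mm, angles in rad, forces in N, time in s.
With the tool pointing down it reaches from about 400 to 850 mm from the base axis. Payload 10.4 kg.
Tool frame: the origin (TCP) lies on the centre line of the jaws, within the pads' length; the fingertips stand 11 mm ahead of it and the grasp point (between the pads) lies 8 mm behind it (tips_ahead is the distance from the TCP to the fingertips, in mm); y points along the fingers, z is the direction in which the jaws open and shut, and the axes are right-handed (so a half turn about y gives the same grasp; the last joint's range is limited). The gripper opens to 87 mm and grips with 3 to 60 N. Pads are 19 mm wide; open, the fingers measure 117 mm over their backs; the gripper's body (75 mm by 190 mm) begins 51 mm behind the grasp point.
Start: joints at [-1.216, 0.332, -0.065, 1.46, 0.022, 1.35, -0.088], TCP at [230.536, 580.951, 233.576] pointing down, gripper open.
Joint ranges: [-2.6, 2.6], [-0.5, 2.12], [-1.47, 1.34], [0.16, 2.42], [-1.27, 4.41], [0.06, 2.06], [-2.6, 2.6]. Speed limits (rad/s): [2.22, 2.22, 2.79, 2.79, 3.14, 3.14, 3.14].

### API

Orientations are given as a unit quaternion [x, y, z, w].
In Python, from rig import sense, grab_frame, get_calibration, hand_in, tips_ahead gives the robot as it stands.
- The arm moves only by the shell command python3 -m jog 'ROWS'. ROWS is JSON, a list of rows, each a list of 7 numbers: the finger opening in mm, from 0 to 87, then the shift along the tool's x, y, z in mm, then the turn, a rotation vector about the tool's x, y, z in degrees. In form: [[grip, dx, dy, dz, rx, ry, rz], ...]. A call has 1 to 12 rows; each row shifts and turns the pose as measured when the row begins, along the tool's axes as they then stand; what a row does not reach is not made up. A row lasts 1/12 s, in which the tool goes at most 41.7 mm and 7.16 degrees, less where a joint would pass 70% of its speed; a pose out of reach is approached as far as the arm can. A call with a gripper value outside its range is refused whole. The fingers move at their own pace and stop on an object; the grip force is fixed at half the most. Time passes only in rows, so rows that do not move let the fingers close. It gives the time, the measured TCP pose, the force and the opening at its end, in the units of the state.
- sense(): the state, without advancing time (a new reading comes with each control period).
- grab_frame(name): name is "scene" or "side" or "wrist"; returns the picture (480x640x3 uint8, red, green, blue); there is no depth.
- get_calibration(name): a dict with "K" (3x3 intrinsics, pixels), "dist_coeffs" ([k1, k2, p1, p2, k3] as OpenCV has them; the pictures are not rectified), "xyz" and "rotation" of the camera in the world; the wrist camera has in their place "mount" (4x4, takes a point from camera to tool coordinates, whose origin is the TCP and whose axes are the tool frame's). Camera axes: x right, y up, looking along -z (the intrinsics and any distortion apply to the point x, -y, -z); pixel columns grow to the right and rows downward; lengths in mm; the calibration is good to about 2 mm. A picture is of the moment at which its call begins: read the wrist's pose just before it. get_calibration takes no time and is no camera call.
- hand_in(): hands the job in, once; it reports no verdict.
The state is a dict: "t": time; "q": joint angles; "qvel": joint speeds; "joint_efforts": joint torques, N m; "tcp_pos": TCP position; "tcp_rot": TCP orientation; "force": force on the tool from outside, world axes, zero at the start; "moment": the same for the moment, N m; "finger_gap": opening from 0.0 (shut) to 1.0 (fully open).
Only numpy, scipy, OpenCV 4.12 (cv2) and the standard library are available. Lean on these libraries where they do the work, as an engineer would, in place of code of your own. Each camera call takes 0.05 s, during which the arm holds its last target. There are 200 camera calls.

### The job

Get the tray seeder ready to sow: with a fingertip, first push the white plug tray along the bed until it is fully home against the blue end stop. Then roll the knurled thumbwheel under a fingertip, stroke by stroke, until the side guide has closed in on the tray and its yellow pointer stands level with the red index on the scale. Do not lift the tray or touch the side guide itself, leave everything else where it stands, and finish clear of the machine.

Things in the scene. Friction and masses are not known exactly. Their poses are not given: they have to be found in the camera images.
- seeder: Tray seeder, a bench machine fixed to the table. Aluminium bed, top 22 mm above the table; origin on the table under it; the bed spans x -190..+150, y -255..+255 mm. Its x is the feed direction (away from the robot), y left, z up. Right: steel fixed rail, inner face y = -204.5 mm, 30 mm above the bed. Beyond the end stop (x over 80 mm): blue column and parked needle bar, up to 155 mm high.
- stop_face (a point): Middle of the blue end stop's near face (x = +80 mm, y = -75 mm in the seeder's frame, 38 mm above the table); the stop is 225 mm wide and 32 mm high above the bed. Its axes are the seeder's. The tray is home when its far side lies against this face.
- tray: Loose white foam plug tray, 185 (x) by 245 (y) by 45 mm, 48 dark cells, 0.4 to 0.75 kg, on the bed, 20 to 50 mm short of the stop, about 4 mm off the fixed rail. Origin: middle of its underside; axes along the seeder's. Home: origin at x = -12.5 mm in the seeder's frame. Its near side (x = -92.5 mm in its own frame) is free to push at any height and slides with 2 to 6 N.
- guide: Side guide: steel rail left of the tray, 205 mm long, 10 mm thick, top 60 mm above the table, with rack bar and rod to the left (top 62 mm; the rack 75 mm beyond the wheel in x) through dark blocks up to 70 mm high. Slides along the seeder's y, driven only by the thumbwheel, stays where left; can overrun the index by up to 15 mm. The robot must not touch it. Origin: foot of its inner face.
- pointer (a point): Tip of the yellow pointer, on its black centre line, at the guide's near end, 36 mm above the table; moves with the guide.
- index_tip (a point): Tip of the red index, a small fixed clip on the white scale strip in front of the guide, 34 mm above the table. Its axes are the seeder's: the pointer is level with it when their y agree in the seeder's frame. At the start the pointer stands 29 to 54 mm to the left (+y). There the guide is 6 to 14 mm clear of the tray.
- wheel_axle (a point): Centre of the knurled thumbwheel (56 mm across, 22 mm wide, axle along the seeder's x), 36 mm above the table: its rim tops out at 64 mm and is free from above; dark cheeks beside it reach 44 mm. Rolling its top to the right (seeder's -y, towards the tray) moves the guide the same way, 0.5 mm per mm of rim; to the left opens it. Turns with 1.5 to 2 N at the rim, stays where left. Axes: the seeder's.
- thumbwheel (a joint): Turn of the thumbwheel, rad; grows as the guide closes, 14 mm of guide travel per rad. Range 0 (guide fully open) to 4.71.
- seed_cup: small open orange plastic cup, 44 mm across, 40 mm tall, standing on the seeder's bed at its left edge, left of the dark blocks; origin under its middle. Bystander: leave it alone.
- seed_jar: small amber seed jar with a green cap, 38 mm across, 55 mm tall, standing on the seeder's bed at its near left corner; origin under its middle. Bystander: leave it alone.
- nutrient: white bottle with a blue cap, 60 mm across, 150 mm tall; origin under its middle. Bystander: leave it alone.
- net_pot: terracotta-coloured plant pot, 60 mm across, 55 mm tall; origin under its middle. Bystander: leave it alone.
- jar_pellets: green glass jar with a white cap, 68 mm across, 85 mm tall; origin under its middle. Bystander: leave it alone.
- brush: small hand brush lying on the table between the robot and the seeder, about 20 cm long and under 40 mm high. Bystander: leave it alone.
- ph_pen: yellow pen-shaped meter lying on the table between the robot and the seeder, 125 mm long, 16 mm high; origin under its yellow part. Bystander: leave it alone.

How it is judged:
By the outcome, as a careful person would: the job done as asked, in the order asked, and still so for the second after the job is handed in, with the robot touching nothing.
It also fails if it takes over 58 s, if anything falls off the work surface, if the arm or the gripper's body presses on something with over 40 N, if the wrist force passes 120 N, or if a joint passes its speed limit or range.

## Working session

There is one attempt and no reset: what is moved stays moved. The work goes in short steps, Python scripts to look and compute and a shell command to move; the robot and the scene stay as the last step left them, time stands still between calls to the robot, and variables do not carry over. Pictures are saved under pics/ and viewed, about 8 in all and at most 12, crops included, and the job is handed in when it is done.

```bash
mkdir -p pics; ls; python3 - <<'E'
from rig import *
import cv2
s=sense();print(s)
for n in("scene","side","wrist"):
    c=get_calibration(n);print(n,c)
    f=grab_frame(n);cv2.imwrite(f"pics/{n}0.png",f[:,:,::-1])
print(tips_ahead)
E
```

```text
pics
{'t': 0.0, 'q': array([-1.21562086,  0.33289961, -0.06469436,  1.46095056,  0.0216358 ,
        1.34988324, -0.08848642]), 'qvel': array([ 0.0007568 , -0.00089706, -0.00071356,  0.00023378,  0.00043666,
       -0.00112709, -0.00107125]), 'joint_efforts': array([-1.11125823e-04, -6.23265767e+01,  2.47087033e-02, -3.89893591e+01,
       -6.12807018e-02,  4.00554284e-02,  1.67671706e-04]), 'tcp_pos': array([230.41570536, 580.57752207, 232.73218691]), 'tcp_rot': array([ 0.69503935, -0.13281792,  0.13269807, -0.69402516]), 'force': array([ 0.01288306, -1.20488649,  0.18846357]), 'moment': array([ 0.05810587,  0.03926542, -0.00249476]), 'finger_gap': 0.9973386084352887}
scene {'K': array([[538.0112792 ,   0.        , 329.86488004],
       [  0.        , 538.0112792 , 239.21270527],
       [  0.        ,   0.        ,   1.        ]]), 'dist_coeffs': array([-0.11665386,  0.        ,  0.        ,  0.        ,  0.        ]), 'xyz': array([1407.12843281, -105.75655768,  951.60098607]), 'rotation': array([0.27874642, 0.24952735, 0.60987962, 0.69862965])}
side {'K': array([[579.78075359,   0
[... 264 characters left out ...]
667.11231499]), 'rotation': array([ 0.48781933, -0.11434919, -0.19357447,  0.84349599])}
wrist {'K': array([[411.97335763,   0.        , 323.02454995],
       [  0.        , 411.97335763, 238.95542187],
       [  0.        ,   0.        ,   1.        ]]), 'dist_coeffs': array([-0.06312271,  0.        ,  0.        ,  0.        ,  0.        ]), 'mount': array([[-2.36289173e-04, -9.69260895e-01, -2.46035083e-01,
        -6.65303718e+01],
       [ 5.05338753e-04,  2.46034942e-01, -9.69260828e-01,
        -1.50273938e+02],
       [ 9.99999844e-01, -3.53356901e-04,  4.31669699e-04,
        -2.49958684e-01],
       [ 0.00000000e+00,  0.00000000e+00,  0.00000000e+00,
         1.00000000e+00]])}
11.0
```

View pics/scene0.png

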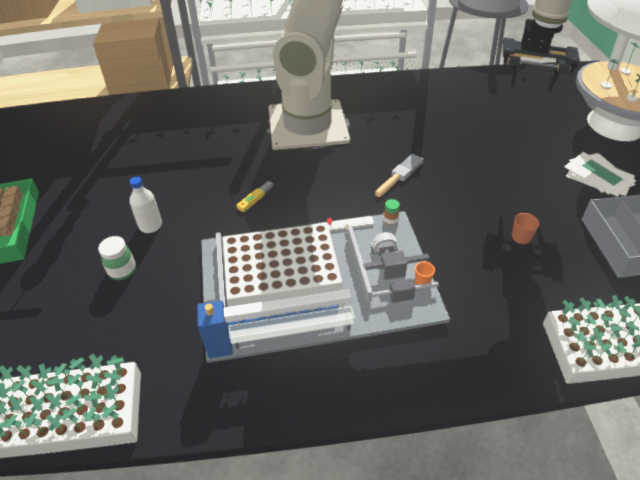

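View pics/side0.png

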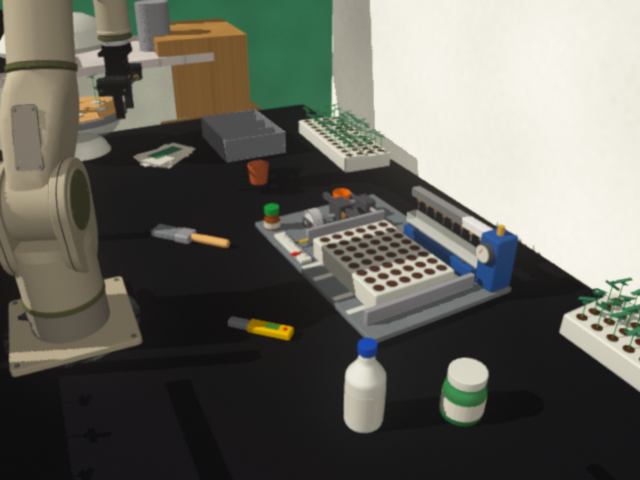

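The scene view shows the bed with corners near (202,238), (405,213), (447,322) and (205,360). The tray is around (282,260), the wheel at (383,243), the red index at (330,221), and the jar and cup at (391,210) and (425,272). The side view agrees with this layout.

```bash
cat > h.py <<'E'
import numpy as np,cv2
from rig import *
from scipy.spatial.transform import Rotation as R
def cam(name,s=None):
    c=get_calibration(name)
    if name=="wrist":
        M=np.array(c["mount"]);T=R.from_quat(s["tcp_rot"]).as_matrix()
        return c,T@M[:3,3]+s["tcp_pos"],T@M[:3,:3]
    return c,np.array(c["xyz"]),R.from_quat(c["rotation"]).as_matrix()
def ray(name,px,z,s=None):
    c,o,Rm=cam(name,s)
    u=cv2.undistortPoints(np.array(px,float).reshape(-1,1,2),c["K"],c["dist_coeffs"])[:,0]
    d=np.c_[u[:,0],-u[:,1],-np.ones(len(u))]@Rm.T
    return o+d*((z-o[2])/d[:,2])[:,None]
def proj(name,P,s=None):
    c,o,Rm=cam(name,s)
    p=(np.atleast_2d(P)-o)@Rm; p=p*[1,-1,-1]
    return cv2.projectPoints(p,np.zeros(3),np.zeros(3),c["K"],c["dist_coeffs"])[0][:,0]
E
python3 - <<'E'
from h import *
np.set_printoptions(precision=1,suppress=True)
P=ray("scene",[(202,238),(405,213),(447,322),(205,360)],22);print(P)
print([np.linalg.norm(P[i]-P[i-1]) for i in range(4)])
print("side near-left,far-right, near right",ray("side",[(257,226),(509,288),(378,333)],22))
print("red idx",ray("scene",[(330,221)],34),"wheel top",ray("scene",[(383,238)],64))
print("tool axes",R.from_quat(sense()["tcp_rot"]).as_matrix())
E
```

```text
[[ 470.6 -302.8   22. ]
 [ 453.6  203.7   22. ]
 [ 791.9  216.    22. ]
 [ 815.4 -287.    22. ]]
[np.float64(345.1408890975382), np.float64(506.7408123231389), np.float64(338.45567402541144), np.float64(503.5226949345944)]
side near-left,far-right, near right [[ 445.5  182.1   22. ]
 [ 809.1 -286.2   22. ]
 [ 497.9 -293.3   22. ]]
red idx [[468.2  11.2  34. ]] wheel top [[571.5 120.5  64. ]]
tool axes [[ 0.9 -0.   0.4]
 [-0.4 -0.   0.9]
 [-0.  -1.  -0. ]]
```

```bash
python3 -m jog '[[0,0,-25,0,0,-5.9,0],[0,0,-25,0,0,-5.9,0],[0,0,-25,0,0,-5.9,0],[0,0,-25,0,0,-5.9,0],[0,20,0,-36,0,0,0],[0,20,0,-36,0,0,0],[0,20,0,-36,0,0,0],[0,20,0,-36,0,0,0],[0,20,0,-36,0,0,0],[0,20,0,-36,0,0,0],[0,20,0,-36,0,0,0],[0,20,0,-36,0,0,0]]'; python3 -m jog '[[0,20,0,-36,0,0,0],[0,20,0,-36,0,0,0],[0,20,0,-36,0,0,0],[0,20,0,-36,0,0,0],[0,20,0,-36,0,0,0],[0,20,0,-36,0,0,0],[0,0,0,-36,0,0,0],[0,0,0,-36,0,0,0],[0,0,0,-20,0,0,0],[0,0,0,0,0,0,0],[0,0,0,0,0,0,0]]'; python3 - <<'E'
from h import *
import pickle
s=sense();pickle.dump(s,open("s1.pkl","wb"))
f=grab_frame("wrist");cv2.imwrite("pics/w1.png",f[:,:,::-1])
print(s["tcp_pos"],R.from_quat(s["tcp_rot"]).as_matrix().round(3),s["force"],s["t"])
E
```

```text
t: 1.15
tcp_pos: [402.5, 301.9, 332.9]
tcp_rot: [0.709, 0.023, -0.028, -0.705]
force: [1.5, 0.7, -0.2]
finger_gap: 0.174
t: 2.07
tcp_pos: [544.9, -16.1, 332.1]
tcp_rot: [0.71, 0.018, -0.024, -0.704]
force: [0.4, 0.7, 0.5]
finger_gap: 0.008
[544.94262235 -16.10907993 332.12267023] [[ 0.998 -0.008 -0.059]
 [ 0.059 -0.009  0.998]
 [-0.009 -1.    -0.009]] [0.37267908 0.68322383 0.50423083] 2.0667
```

View pics/w1.png

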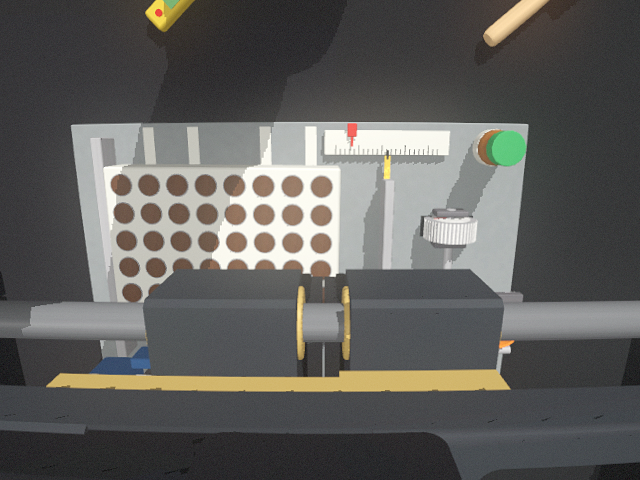

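The wrist view shows the near bed edge from (72,125) to (528,125) and the tray near edge from (107,167) to (340,166). The index tip is near (351,147), the pointer tip near (387,152), the wheel at (449,230) and the jar at (503,148). I'll measure these next.

```bash
python3 - <<'E'
from h import *
import pickle
np.set_printoptions(precision=1,suppress=True)
s=pickle.load(open("s1.pkl","rb"));f=cv2.imread("pics/w1.png");h=cv2.cvtColor(f,cv2.COLOR_BGR2HSV)
red=((h[...,0]<8)|(h[...,0]>172))&(h[...,1]>150)&(h[...,2]>120);red[:,:300]=0;red[:100]=0;red[170:]=0;red[:,420:]=0
y,x=np.nonzero(red);print("red",x.min(),x.max(),y.min(),y.max());b=y>=y.max()-1;rt=(x[b].mean(),y.max()+.5)
ye=(h[...,0]>18)&(h[...,0]<35)&(h[...,1]>130)&(h[...,2]>120);ye[:130]=0;ye[200:]=0;ye[:,:350]=0;ye[:,430:]=0
y,x=np.nonzero(ye);print("yel",x.min(),x.max(),y.min(),y.max());print(f[146:156,380:395].mean(2).astype(int));pt=(x.mean(),151)
ix=ray("wrist",[rt],34,s)[0];pp=ray("wrist",[pt],36,s)[0]
# bed near edge
g=f.mean(2);xs=np.r_[90:320:10,350:520:10];ed=[]
for c in xs:
    d=np.diff(g[112:135,c]);ed.append((c,112+d.argmax()+.5))
L=ray("wrist",ed,22,s);k=np.polyfit(L[:,1],L[:,0],1);yaw=-np.arctan(k[0]);print("yaw deg",np.degrees(yaw),"resid",np.abs(np.polyval(k,L[:,1])-L[:,0]).max())
C=ray("wrist",[(72,125),(528,125)],22,s);print("corners",C,np.linalg.norm(C[1]-C[0]))
ax=np.array([np.cos(yaw),np.sin(yaw)]);ay=np.array([-np.sin(yaw),np.cos(yaw)])
O=C.mean(0)[:2]+190*ax;print("origin",O)
S=lambda P:np.c_[(P[:,:2]-O)@ax,(P[:,:2]-O)@ay]
print("idx",ix,S(ix[None]),"ptr",pp,S(pp[None]))
T=ray("wrist",[(107,167),(222,166),(340,166)],67,s);print("tray near",T,S(T))
W=ray("wrist",[(424,228),(476,228),(450,216),(450,244)],60,s);print("wheel z60",W,S(W))
J=ray("wrist",[(507,148)],77,s);print("jar",J,S(J))
E
```

```text
red 348 356 124 143
yel 384 389 156 177
[[251 203 207 243 248 247 247 248 248 246 246 247 247 247 247]
 [250 204 209 242 248 247 247 247 248 246 248 247 247 247 247]
 [250 205 207 243 248 249 244 249 249 249 246 245 247 248 249]
 [251 202 206 243 249 252 176 232 248 251 224 181 240 249 251]
 [251 181 207 245 249 252 169 119 165 244 227 183 241 250 252]
 [251 185 234 251 245 250 172  81 123 245 225 189 242 249 252]
 [251 185 234 251 214 198 135  85 124 246 200 210 245 249 252]
 [252 189 234 252 217 200 134  87 127 246 203 209 244 250 252]
 [232 190 219 234 206 173 115  90 120 226 187 200 232 236 239]
 [133 132 134 136 136 155 123  94 102 145 141 134 134 133 135]]
yaw deg 3.380852003225221 resid 0.6345954043549682
corners [[ 478.8 -304.3   22. ]
 [ 450.2  199.9   22. ]] 504.97415539797447
origin [654.2 -41. ]
idx [483.1   7.3  34. ] [[-167.9   58.3]] ptr [488.5  45.2  36. ] [[-160.3   95.8]]
tray near [[ 519.4 -241.7   67. ]
 [ 512.3 -122.7   67. ]
 [ 505.5   -4.4   67. ]] [[-146.4 -192.4]
 [-146.4  -73.1]
 [-146.3   45.3]]
wheel z60 [[564.7  88.4  60. ]
 [561.2 143.6  60. ]
 [550.2 114.2  60. ]
 [580.2 118.2  60. ]] [[-81.7 134.5]
 [-81.9 189.7]
 [-94.7 161.1]
 [-64.4 163.3]]
jar [[476.9 156.4  77. ]] [[-165.3  207.5]]
```

Pointer to index is about 37.5 mm (29–54 expected). The tray is 41 mm short of home, the bed width reads 505 mm against 510, and the tool is aligned with the seeder. Next I'll move to the push position.

```bash
python3 -m jog '[[0,-17,15,-26,0,0,0],[0,-17,15,-26,0,0,0],[0,-17,15,-26,0,0,0],[0,-17,15,-26,0,0,0],[0,0,38,0,0,0,0],[0,0,38,0,0,0,0],[0,0,38,0,0,0,0],[0,0,38,0,0,0,0],[0,0,35,0,0,0,0],[0,0,0,0,0,0,0],[0,0,0,0,0,0,0]]'; python3 - <<'E'
from h import *
s=sense();d=s["tcp_pos"][:2]-[654.2,-41];a=np.radians(3.38);print(d@[np.cos(a),np.sin(a)],d@[-np.sin(a),np.cos(a)],R.from_quat(s["tcp_rot"]).as_matrix().round(3),s["t"],s["tcp_pos"])
E
```

```text
t: 3.03
tcp_pos: [483.3, -111.7, 78.9]
tcp_rot: [0.708, 0.03, -0.031, -0.705]
force: [1.7, -0.4, 1.3]
finger_gap: 0.003
-174.808303166795 -60.48289809376071 [[ 0.996 -0.001 -0.086]
 [ 0.086 -0.004  0.996]
 [-0.001 -1.    -0.004]] 3.0333 [ 483.26172709 -111.68401991   78.90930514]
```

```bash
python3 -m jog '[[0,0,10,-9,0,1.5,0],[0,0,12,-8,0,0,0],[0,0,0,0,0,0,0],[0,10,0,0,0,0,0],[0,5,0,0,0,0,0],[0,3,0,0,0,0,0],[0,3,0,0,0,0,0],[0,0,0,0,0,0,0]]'
```

```text
t: 3.7
tcp_pos: [514.0, -125.9, 65.5]
tcp_rot: [0.708, 0.024, -0.018, -0.706]
force: [-1.6, 0.4, -1.9]
finger_gap: 0.008
```

```bash
python3 -m jog '[[0,4,2,0,0,0,0],[0,4,2,0,0,0,0],[0,4,2,0,0,0,0],[0,0,0,0,0,0,0]]';python3 -m jog '[[0,4,0,0,0,0,0],[0,4,0,0,0,0,0],[0,0,0,0,0,0,0]]'
```

```text
t: 4.03
tcp_pos: [524.8, -125.5, 60.5]
tcp_rot: [0.708, 0.023, -0.019, -0.706]
force: [-0.6, 0.1, 0.1]
finger_gap: 0.002
t: 4.28
tcp_pos: [532.8, -125.0, 60.7]
tcp_rot: [0.708, 0.022, -0.019, -0.706]
force: [-0.6, -0.7, -0.8]
finger_gap: 0.006
```

```bash
python3 -m jog '[[0,3,0,0,0,0,0],[0,3,0,0,0,0,0],[0,0,0,0,0,0,0]]'
```

```text
t: 4.53
tcp_pos: [538.9, -124.5, 60.8]
tcp_rot: [0.707, 0.022, -0.019, -0.706]
force: [-1.5, -0.0, -0.4]
finger_gap: 0.006
```

```bash
python3 - <<'E'
from h import *
f=grab_frame("side");cv2.imwrite("pics/side1.png",cv2.resize(f[170:350,220:540,::-1],None,fx=2.5,fy=2.5,interpolation=2))
E
```

```text
(no output)
```

View pics/side1.png

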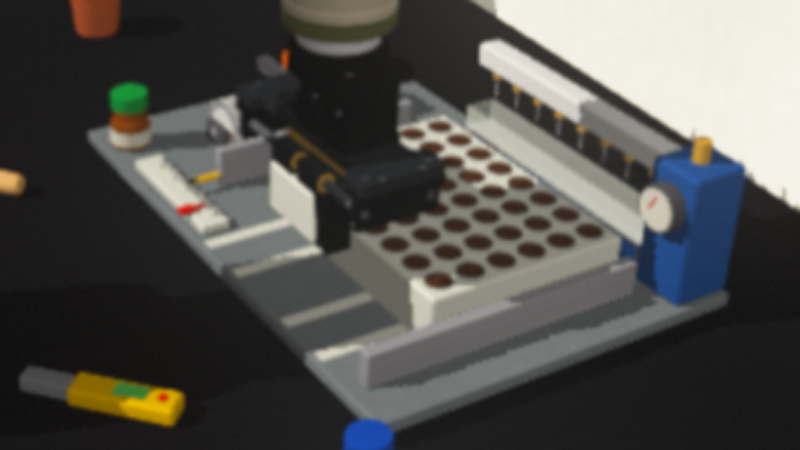

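The fingers are at the middle of the tray's near side, and the tray has moved close to the stop. I'll continue gently until the force rises.

```bash
for i in 1; do python3 -m jog '[[0,3,0,0,0,0,0],[0,2,0,0,0,0,0],[0,0,0,0,0,0,0]]'; done; python3 -m jog '[[0,2,0,0,0,0,0],[0,2,0,0,0,0,0]]'; python3 -m jog '[[0,2,0,0,0,0,0],[0,2,0,0,0,0,0]]'
```

```text
t: 4.83
tcp_pos: [541.1, -124.8, 60.8]
tcp_rot: [0.707, 0.019, -0.021, -0.707]
force: [0.5, 0.3, -0.3]
finger_gap: 0.007
t: 5.0
tcp_pos: [541.3, -124.8, 60.6]
tcp_rot: [-0.706, -0.016, 0.023, 0.707]
force: [-15.8, 0.3, 13.0]
finger_gap: 0.006
t: 5.17
tcp_pos: [541.3, -124.8, 60.7]
tcp_rot: [-0.706, -0.013, 0.026, 0.708]
force: [-13.8, 1.1, 12.8]
finger_gap: 0.006
```

```bash
python3 -m jog '[[0,-8,0,0,0,0,0],[0,-10,0,0,0,0,0],[0,-10,0,0,0,0,0],[0,0,-30,0,0,0,0],[0,0,-41,0,0,0,0],[0,0,-41,0,0,0,0],[0,0,-41,20,0,0,0],[0,0,-41,40,0,0,0],[0,0,-41,40,0,0,0],[0,0,-30,10,0,0,0],[0,0,0,0,0,0,0],[0,0,0,0,0,0,0]]';  python3 - <<'E'
from h import *
import pickle
s=sense();pickle.dump(s,open("s2.pkl","wb"))
f=grab_frame("wrist");cv2.imwrite("pics/w2.png",f[:,:,::-1])
print(s["tcp_pos"],R.from_quat(s["tcp_rot"]).as_matrix().round(3),s["force"],s["t"])
E
```

```text
t: 6.17
tcp_pos: [506.5, -37.4, 310.3]
tcp_rot: [-0.705, -0.015, 0.021, 0.709]
force: [-0.4, -0.5, -0.7]
finger_gap: 0.008
[506.50318059 -37.39557342 310.28857369] [[ 0.999 -0.009 -0.05 ]
 [ 0.05   0.006  0.999]
 [-0.009 -1.     0.006]] [-0.37339246 -0.52026546 -0.68626367] 6.1667
```

View pics/w2.png

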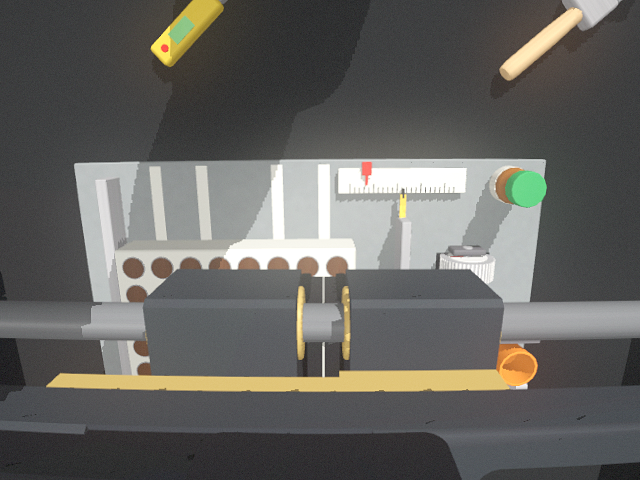

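In this view the near face of the tray starts at about row 241 (bottom edge) and the rim is near 253. The index tip is at (366,186) and the pointer tip at (403,190).

```bash
cat >> h.py <<'E'
def frame(s,C):
    """seeder origin/axes from the bed's near corners (pixels) in a wrist picture"""
    P=ray("wrist",C,22,s)[:,:2];ay=P[1]-P[0];n=np.linalg.norm(ay);ay/=n;ax=np.array([ay[1],-ay[0]])
    O=P.mean(0)+190*ax;return (lambda p:np.c_[(p[:,:2]-O)@ax,(p[:,:2]-O)@ay]),O,ax,n
E
python3 - <<'E'
from h import *
import pickle
np.set_printoptions(precision=1,suppress=True)
s=pickle.load(open("s2.pkl","rb"));f=cv2.imread("pics/w2.png")
S,O,ax,n=frame(s,[(76,163.5),(545,159.5)]);print(O,np.degrees(np.arctan2(ax[1],ax[0])),n)
g=f.mean(2)
for c in (140,235,300,345): print(c,g[234:260:1,c].astype(int))
print("tray bottom",S(ray("wrist",[(118,241),(355,239.5)],22,s)),"top",S(ray("wrist",[(118,252),(355,251)],67,s)))
print("idx,ptr",S(ray("wrist",[(366.5,186)],34,s)),S(ray("wrist",[(403,188.5)],36,s)))
W=ray("wrist",[(439,268),(495,268),(467,256)],64,s);print(W,S(W))
E
```

```text
[653.2 -40.9] 3.3221748316856257 503.46535501580644
140 [152 149 149 148 151 149 156 159 161 162 161 158 162 161 160 165 186 199
 206 210 209 207 208 209 210 197]
235 [156 154 155 156 155 159 164 164 159 221 245 243 242 242 243 255 255 255
 255 255 255 255 255 254 255 255]
300 [202 202 202 202 214 236 244 243 243 244 244 244 243 243 252 255 255 255
 255 255 255 255 255 255 230 172]
345 [200 201 198 197 219 241 244 244 242 244 244 244 244 244 255 255 255 255
 255 255 255 255 255 254 245 213]
tray bottom [[-103.9 -215.4]
 [-103.4   48. ]] top [[-103.6 -193.7]
 [-102.7   44.4]]
idx,ptr [[-163.4   58.3]] [[-160.8   96.1]]
[[562.7  84.5  64. ]
 [560.  142.6  64. ]
 [548.7 111.7  64. ]] [[-83.1 130.4]
 [-82.4 188.6]
 [-95.5 158.4]]
```

The tray is home and square: its near side reads -103.5 mm at both ends, against -105 nominal. Next is the wheel.

```bash
python3 -m jog '[[0,11,20,27,0,0,0],[0,11,28,27,0,0,0],[0,11,28,27,0,0,0],[0,11,28,27,0,0,0],[0,11,28,27,0,0,0],[0,11,28,27,0,0,0],[0,0,20,0,0,-0.4,0],[0,0,20,0,0,0,0],[0,0,0,0,0,0,0],[0,0,0,0,0,0,0]]'; python3 -c "
from h import *
s=sense();print(R.from_quat(s['tcp_rot']).as_matrix().round(3))"
```

```text
t: 7.05
tcp_pos: [562.8, 122.7, 94.7]
tcp_rot: [-0.706, -0.011, 0.018, 0.708]
force: [0.2, -0.2, 0.9]
finger_gap: 0.006
[[ 0.999 -0.01  -0.041]
 [ 0.041  0.001  0.999]
 [-0.01  -1.     0.002]]
```

```bash
python3 -m jog '[[0,4,7,6,0,-1,0],[0,0,8,1,0,0,0],[0,0,3,0,0,0,0],[0,0,0,0,0,0,0]]'; python3 -m jog '[[0,0,2,0,0,0,0],[0,0,0,0,0,0,0]]';python3 -m jog '[[0,0,2,0,0,0,0]]'
```

```text
t: 7.38
tcp_pos: [568.0, 128.1, 77.8]
tcp_rot: [-0.706, -0.018, 0.022, 0.708]
force: [-0.6, 0.5, -0.2]
finger_gap: 0.007
t: 7.55
tcp_pos: [568.7, 127.8, 76.7]
tcp_rot: [-0.706, -0.018, 0.021, 0.708]
force: [-0.7, 0.0, 0.0]
finger_gap: 0.006
t: 7.63
tcp_pos: [569.2, 127.7, 75.4]
tcp_rot: [-0.706, -0.019, 0.021, 0.708]
force: [0.5, 0.4, 2.4]
finger_gap: 0.008
```

```bash
python3 -m jog '[[0,0,2,0,0,0,0]]'; python3 -m jog '[[0,0,2,-4,0,0,0],[0,0,2,-4,0,0,0],[0,0,2,-4,0,0,0]]';python3 -m jog '[[0,0,2,-4,0,0,0],[0,0,2,-4,0,0,0],[0,0,2,-4,0,0,0],[0,0,2,0,0,0,0]]'; python3 - <<'E'
from h import *
f=grab_frame("scene");cv2.imwrite("pics/sc1.png",cv2.resize(f[190:350,190:460,::-1],None,fx=2.8,fy=2.8,interpolation=2))
E
```

```text
t: 7.72
tcp_pos: [569.6, 127.9, 75.0]
tcp_rot: [-0.705, -0.019, 0.02, 0.708]
force: [-12.5, -0.8, 27.6]
finger_gap: 0.006
t: 7.97
tcp_pos: [570.1, 119.8, 75.2]
tcp_rot: [-0.703, -0.02, 0.021, 0.711]
force: [-9.2, 1.5, 17.4]
finger_gap: 0.005
t: 8.3
tcp_pos: [571.3, 108.3, 73.3]
tcp_rot: [-0.702, -0.021, 0.021, 0.712]
force: [-8.6, -4.4, 19.2]
finger_gap: 0.002
```

View pics/sc1.png

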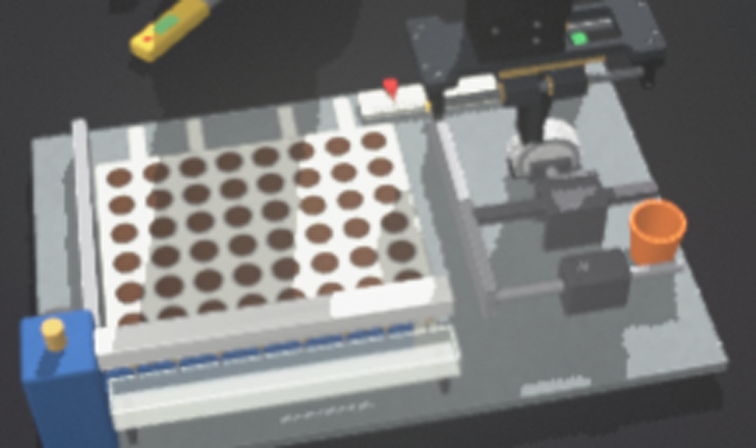

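The fingertip is on the wheel, just past its top, and clear of the guide and blocks. I'll lift and measure the pointer with the wrist camera.

```bash
cat > m.py <<'E'
from h import *
s=sense();f=grab_frame("wrist");h=cv2.cvtColor(f,cv2.COLOR_RGB2HSV);cv2.imwrite(f"pics/m{s['t']:.2f}.png",f[:,:,::-1])
pr=proj("wrist",[[486,7.5,34],[488.5,25,36]],s).round()
def tip(m,c):
    n,l,st,ce=cv2.connectedComponentsWithStats(m.astype(np.uint8))
    k=[i for i in range(1,n) if st[i,4]>25]; k=min(k,key=lambda i:np.hypot(*(ce[i]-c)));y,x=np.nonzero(l==k)
    return x,y
H,Sa,V=h[...,0],h[...,1],h[...,2]
x,y=tip(((H<8)|(H>172))&(Sa>140)&(V>100),pr[0]);b=y>=y.max()-3;ri=(x[b].mean(),y.max()+.5);rb=(x.min(),x.max(),y.min(),y.max())
x,y=tip((H>18)&(H<35)&(Sa>120)&(V>100),pr[1]);b=y<=y.min()+6;pi=((x.min()+x.max())/2,y.min()-.5);pb=(x.min(),x.max(),y.min(),y.max())
a=np.radians(3.35);O=np.array([653.7,-41]);S=lambda P:((P[:2]-O)@[np.cos(a),np.sin(a)],(P[:2]-O)@[-np.sin(a),np.cos(a)])
I=S(ray("wrist",[ri],34,s)[0]);P=S(ray("wrist",[pi],36,s)[0])
print("red box",rb,"yel box",pb);print("idx",np.round(I,1),"ptr",np.round(P,1),"dy %.2f"%(P[1]-I[1]))
print("t",s["t"],"tcp",s["tcp_pos"].round(1),"seeder",np.round(S(s["tcp_pos"]),1),R.from_quat(s["tcp_rot"]).as_matrix().round(3).tolist())
E
python3 -m jog '[[0,0,-5,0,0,0,0],[0,0,-7,0,0,0,0],[0,0,0,0,0,0,0]]';python3 m.py
```

```text
t: 8.6
tcp_pos: [571.8, 107.5, 87.3]
tcp_rot: [-0.701, -0.021, 0.02, 0.712]
force: [0.9, -0.1, 0.6]
finger_gap: 0.005
red box (np.int64(108), np.int64(132), np.int64(28), np.int64(82)) yel box (np.int64(176), np.int64(192), np.int64(102), np.int64(154))
idx [-164.7   59.7] ptr [-155.4   88.2] dy 28.50
t 8.6 tcp [571.8 107.5  87.3] seeder [-73.1 153. ] [[0.998, 0.001, -0.057], [0.057, 0.015, 0.998], [0.002, -1.0, 0.015]]
```

Guide moved 9.5 mm for a 19.6 mm stroke, so there is no slip. 28.5 mm remains, about 57 mm of rim. Next stroke.

```bash
python3 -m jog '[[0,-4,0,13,-0.9,0,0],[0,-1,2,13,0,0,0],[0,0,4,0,0,0,0],[0,0,4,0,0,0,0],[0,0,0,0,0,0,0]]'; python3 -m jog '[[0,0,2,0,0,0,0],[0,0,1,0,0,0,0]]'
```

```text
t: 9.07
tcp_pos: [565.0, 134.7, 75.4]
tcp_rot: [0.707, 0.021, -0.02, -0.707]
force: [0.1, -0.3, -1.2]
finger_gap: 0.007
t: 9.23
tcp_pos: [565.5, 135.6, 73.9]
tcp_rot: [-0.706, -0.021, 0.02, 0.708]
force: [-9.2, 2.2, 18.4]
finger_gap: 0.006
```

```bash
python3 -m jog '[[0,0,1,-4,0,0,0],[0,0,1,-4,0,0,0],[0,0,2,-4,0,0,0],[0,0,2,-4,0,0,0],[0,0,2,-4,0,0,0],[0,0,2,-4,0,0,0],[0,0,2,-4,0,0,0],[0,0,2,-2,0,0,0]]';python3 -m jog '[[0,0,-5,0,0,0,0],[0,0,-7,0,0,0,0],[0,0,0,0,0,0,0]]';python3 m.py
```

```text
t: 9.9
tcp_pos: [567.0, 113.5, 74.3]
tcp_rot: [-0.699, -0.022, 0.022, 0.715]
force: [-8.1, -2.4, 18.0]
finger_gap: 0.001
t: 10.15
tcp_pos: [567.4, 110.6, 87.3]
tcp_rot: [-0.699, -0.021, 0.021, 0.715]
force: [0.3, -0.2, 0.7]
finger_gap: 0.005
red box (np.int64(101), np.int64(126), np.int64(38), np.int64(91)) yel box (np.int64(146), np.int64(164), np.int64(111), np.int64(162))
idx [-164.7   59.7] ptr [-155.6   77.8] dy 18.20
t 10.15 tcp [567.4 110.6  87.3] seeder [-77.3 156.4] [[0.998, 0.0, -0.059], [0.059, 0.023, 0.998], [0.002, -1.0, 0.023]]
```

```bash
python3 -m jog '[[0,-1,0,12,-1.3,0,0],[0,0,2,12,0,0,0],[0,0,4,0,0,0,0],[0,0,4,0,0,0,0],[0,0,0,0,0,0,0],[0,0,2,0,0,0,0],[0,0,1,0,0,0,0]]'; python3 -m jog '[[0,0,1,-4,0,0,0],[0,0,1,-4,0,0,0],[0,0,2,-4,0,0,0],[0,0,2,-4,0,0,0],[0,0,2,-4,0,0,0],[0,0,2,-4,0,0,0],[0,0,2,-4,0,0,0],[0,0,2,-2,0,0,0]]';python3 -m jog '[[0,0,-5,0,0,0,0],[0,0,-7,0,0,0,0],[0,0,0,0,0,0,0]]';python3 m.py
```

```text
t: 10.78
tcp_pos: [565.3, 136.4, 74.1]
tcp_rot: [-0.705, -0.022, 0.02, 0.708]
force: [-9.4, 2.3, 20.1]
finger_gap: 0.004
t: 11.45
tcp_pos: [567.1, 113.7, 74.4]
tcp_rot: [-0.698, -0.023, 0.022, 0.715]
force: [-7.1, -3.0, 17.8]
finger_gap: 0.007
t: 11.7
tcp_pos: [567.2, 110.8, 87.4]
tcp_rot: [-0.698, -0.022, 0.021, 0.715]
force: [-0.1, 0.1, -0.3]
finger_gap: 0.005
red box (np.int64(100), np.int64(125), np.int64(38), np.int64(91)) yel box (np.int64(123), np.int64(141), np.int64(112), np.int64(163))
idx [-164.7   59.7] ptr [-155.3   67.1] dy 7.42
t 11.7 tcp [567.2 110.8  87.4] seeder [-77.5 156.6] [[0.998, 0.001, -0.06], [0.06, 0.025, 0.998], [0.002, -1.0, 0.024]]
```

```bash
python3 -m jog '[[0,-1,0,10,-1.4,0,0],[0,0,2,10,0,0,0],[0,0,4,0,0,0,0],[0,0,4,0,0,0,0],[0,0,0,0,0,0,0],[0,0,2,0,0,0,0],[0,0,1,0,0,0,0]]'; python3 -m jog '[[0,0,1,-4,0,0,0],[0,0,1,-4,0,0,0],[0,0,2,-4,0,0,0],[0,0,2,-3,0,0,0]]';python3 -m jog '[[0,0,-5,0,0,0,0],[0,0,-7,0,0,0,0],[0,0,0,0,0,0,0]]';python3 m.py; python3 - <<'E'
import cv2,glob
p=max(glob.glob("pics/m*.png"),key=lambda x:float(x.split('/m')[-1][:-4]));f=cv2.imread(p)[20:180,60:260]
cv2.imwrite("pics/crop1.png",cv2.resize(f,None,fx=3.7,fy=3.7,interpolation=2))
E
```

```text
t: 12.33
tcp_pos: [565.2, 132.0, 74.7]
tcp_rot: [-0.706, -0.022, 0.021, 0.708]
force: [-8.7, 1.3, 17.2]
finger_gap: 0.007
t: 12.67
tcp_pos: [566.0, 120.5, 75.1]
tcp_rot: [-0.702, -0.023, 0.022, 0.711]
force: [-11.3, -0.3, 24.8]
finger_gap: 0.008
t: 12.92
tcp_pos: [566.1, 118.3, 88.1]
tcp_rot: [-0.702, -0.022, 0.021, 0.712]
force: [0.9, -0.0, 0.6]
finger_gap: 0.004
red box (np.int64(88), np.int64(112), np.int64(41), np.int64(93)) yel box (np.int64(100), np.int64(118), np.int64(114), np.int64(164))
idx [-164.8   59.7] ptr [-155.4   62. ] dy 2.27
t 12.9167 tcp [566.1 118.3  88.1] seeder [-78.2 164.2] [[0.998, 0.001, -0.06], [0.06, 0.013, 0.998], [0.002, -1.0, 0.013]]
```

View pics/crop1.png

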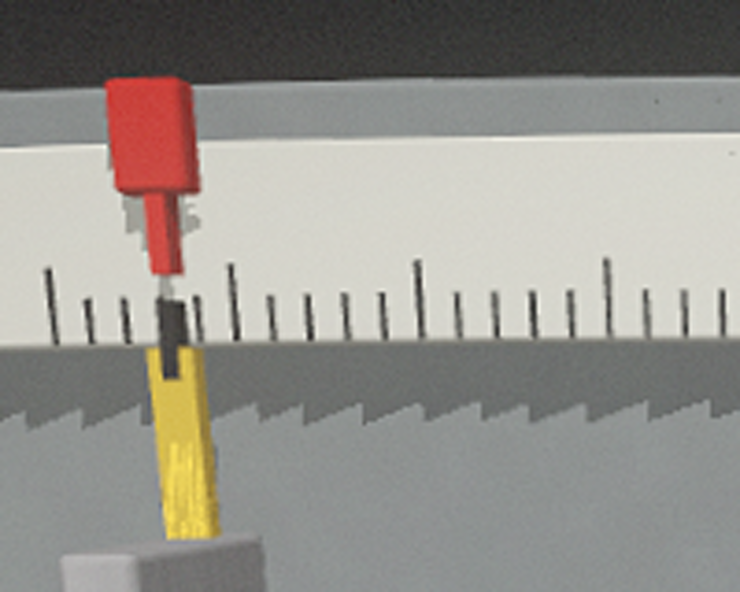

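The crop shows the index tip at (168,274) and the black pointer tip centred at (172,300), so they are nearly level. I'll compute the offset with the black line instead of the yellow box.

```bash
cat > n.py <<'E'
from h import *
import sys,glob
# black line centre and red tip centre, row by row, in the picture of the present pose
s=sense();p=max(glob.glob("pics/m*.png"),key=lambda x:float(x.split('/m')[-1][:-4]));print(p)
f=cv2.imread(p);h=cv2.cvtColor(f,cv2.COLOR_BGR2HSV);a=np.radians(3.35);O=np.array([653.7,-41])
Y=lambda px,z:((ray("wrist",[px],z,s)[0][:2]-O)@[-np.sin(a),np.cos(a)],(ray("wrist",[px],z,s)[0][:2]-O)@[np.cos(a),np.sin(a)])
x0,x1=int(sys.argv[1]),int(sys.argv[2])
red=((h[...,0]<8)|(h[...,0]>172))&(h[...,1]>120)
blk=f.max(2)<90
for nm,m,z,r in(("red",red,34,range(76,96,3)),("blk",blk,36,range(98,124,3))):
    for y in r:
        x=np.nonzero(m[y,x0:x1])[0]+x0
        if len(x)>2: v=Y((x.mean(),y),z);print(nm,y,x.min(),x.max(),"y %.2f x %.1f"%v)
E
python3 n.py 96 120
```

```text
pics/m12.92.png
red 76 99 107 y 60.04 x -173.1
red 79 100 107 y 60.15 x -171.8
red 82 100 107 y 60.01 x -170.4
red 85 100 107 y 59.87 x -169.0
red 88 100 108 y 59.97 x -167.7
red 91 101 108 y 60.08 x -166.3
blk 101 103 113 y 61.58 x -161.5
blk 104 103 113 y 61.62 x -160.1
blk 107 103 113 y 61.47 x -158.7
blk 110 104 109 y 61.15 x -157.4
blk 113 104 107 y 60.51 x -156.0
blk 116 104 107 y 60.36 x -154.6
blk 119 104 107 y 60.21 x -153.2
```

The camera is off to the side, so the side faces bias this measurement. I'll look from directly above the index.

```bash
python3 -m jog '[[0,0,-12,0,-0.8,0,0],[0,0,-8,-36,0,0,0],[0,0,0,-36,0,0,0],[0,0,0,-35,0,0,0],[0,0,0,0,0,0,0],[0,0,0,0,0,0,0]]';python3 m.py; python3 - <<'E'
import cv2,glob
p=max(glob.glob("pics/m*.png"),key=lambda x:float(x.split('/m')[-1][:-4]));f=cv2.imread(p)[20:180,240:440]
cv2.imwrite("pics/crop2.png",cv2.resize(f,None,fx=3.7,fy=3.7,interpolation=2))
E
```

```text
t: 13.47
tcp_pos: [571.2, 8.4, 105.3]
tcp_rot: [0.708, 0.022, -0.024, -0.706]
force: [0.9, 1.4, -0.2]
finger_gap: 0.006
red box (np.int64(325), np.int64(343), np.int64(49), np.int64(98)) yel box (np.int64(330), np.int64(341), np.int64(117), np.int64(164))
idx [-164.7   58.4] ptr [-155.6   59.5] dy 1.09
t 13.4667 tcp [571.2   8.4 105.3] seeder [-79.5  54.1] [[0.998, -0.002, -0.065], [0.065, -0.002, 0.998], [-0.002, -1.0, -0.002]]
```

View pics/crop2.png

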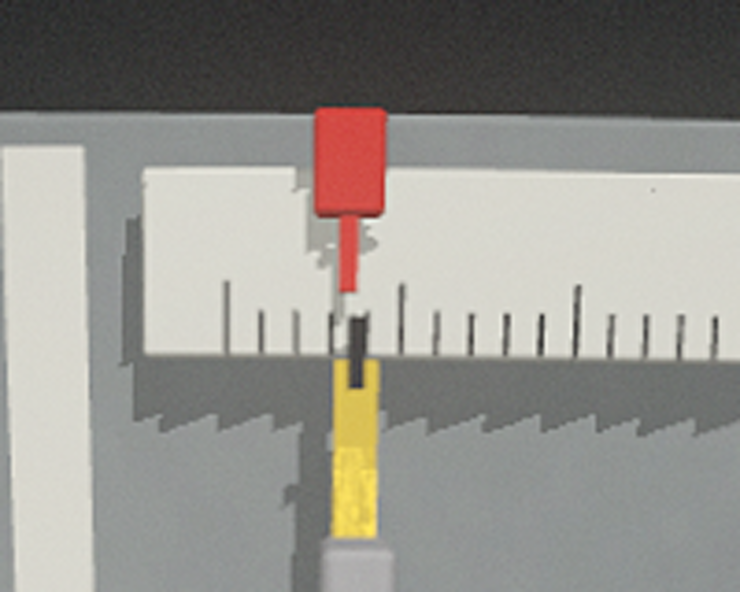

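Directly above, the index stem is centred at x=348 and the black line at x=357 in the crop. The pointer is still about 1.3 mm left, so I'll do a small trimming stroke of about 2.6 mm of rim.

```bash
python3 -m jog '[[0,1,0,37,0,0.3,0],[0,1,0,37,0,0,0],[0,0,0,36,0,0,0],[0,0,0,0,0,0,0],[0,0,12,0,0,0,0],[0,0,10,0,0,0,0],[0,0,4,0,0,0,0],[0,0,0,0,0,0,0]]'; python3 -m jog '[[0,0,2,0,0,0,0],[0,0,1,0,0,0,0]]'
```

```text
t: 14.18
tcp_pos: [565.2, 125.0, 75.1]
tcp_rot: [0.708, 0.02, -0.022, -0.706]
force: [-5.5, 1.0, 23.9]
finger_gap: 0.002
t: 14.35
tcp_pos: [565.3, 124.9, 75.3]
tcp_rot: [0.707, 0.019, -0.022, -0.707]
force: [-7.6, 1.1, 15.8]
finger_gap: 0.005
```

```bash
python3 -m jog '[[0,0,1,-2,0,0,0]]'; python3 -m jog '[[0,0,1,-1,0,0,0],[0,0,0,0,0,0,0]]'
```

```text
t: 14.43
tcp_pos: [565.3, 123.1, 75.3]
tcp_rot: [-0.706, -0.019, 0.022, 0.707]
force: [-6.1, 0.3, 15.0]
finger_gap: 0.006
t: 14.6
tcp_pos: [565.4, 121.1, 75.5]
tcp_rot: [-0.706, -0.018, 0.021, 0.708]
force: [-1.0, 0.3, 1.6]
finger_gap: 0.007
```

```bash
python3 -m jog '[[0,0,-15,0,-0.4,0,0],[0,1,-10,-37,0,0,0],[0,1,0,-37,0,0,0],[0,1,0,-36,0,0,0],[0,0,0,0,0,0,0],[0,0,0,0,0,0,0]]';python3 m.py; python3 - <<'E'
import cv2,glob
p=max(glob.glob("pics/m*.png"),key=lambda x:float(x.split('/m')[-1][:-4]));f=cv2.imread(p)[20:180,240:440]
cv2.imwrite("pics/crop3.png",cv2.resize(f,None,fx=3.7,fy=3.7,interpolation=2))
E
```

```text
t: 15.1
tcp_pos: [573.0, 2.2, 98.0]
tcp_rot: [0.709, 0.015, -0.021, -0.705]
force: [0.0, 1.2, -0.8]
finger_gap: 0.003
red box (np.int64(335), np.int64(354), np.int64(44), np.int64(94)) yel box (np.int64(338), np.int64(349), np.int64(114), np.int64(163))
idx [-164.9   58.3] ptr [-155.6   57.8] dy -0.55
t 15.1 tcp [573.    2.2  98. ] seeder [-78.1  47.9] [[0.999, -0.008, -0.052], [0.052, -0.006, 0.999], [-0.009, -1.0, -0.006]]
```

View pics/crop3.png

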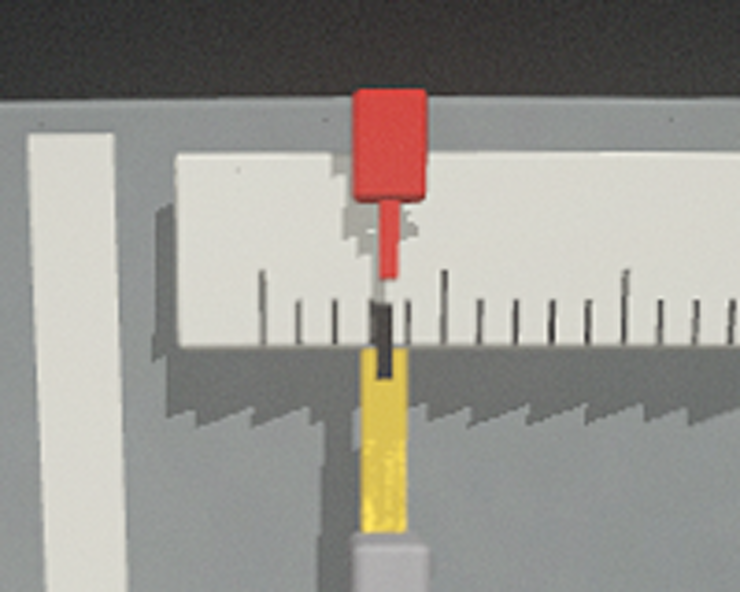

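```bash
python3 - <<'E'
from h import *
s=sense();f=cv2.imread("pics/m15.10.png");h=cv2.cvtColor(f,cv2.COLOR_BGR2HSV)
Y=lambda x,y,z,a:ray("wrist",[(x,y)],z,s)[0][:2]@[-np.sin(a),np.cos(a)]
sat=h[...,1].astype(float)
for a in np.radians([3.0,3.35,3.7]):
    r=[]
    for y in range(80,92):   # red stem: saturation-weighted centre
        w=np.clip(sat[y,330:360]-80,0,None)*((h[y,330:360,0]<10)|(h[y,330:360,0]>170));r.append(Y((w*np.arange(330,360)).sum()/w.sum(),y,34,a))
    b=[]
    for y in range(115,121): # black line within the yellow
        w=np.clip(130-f[y,339:349].max(1).astype(float),0,None);b.append(Y((w*np.arange(339,349)).sum()/w.sum(),y,36,a))
    e=[]
    for y in range(125,160):
        w=sat[y,330:360]>120;x=np.nonzero(w)[0]+330;e.append(Y(x.mean(),y,36,a))
    print(np.degrees(a),np.median(r),np.median(b),np.median(e),"dy",np.median(b)-np.median(r),np.median(e)-np.median(r))
E
```

```text
3.0000000000000004 -18.979469622255365 -19.446723974671297 -19.59380227766389 dy -0.4672543524159316 -0.6143326554085249
3.35 -21.92234721987972 -22.479739506376248 -22.741442337144274 dy -0.5573922864965297 -0.8190951172645562
3.7000000000000006 -24.864406773764298 -25.51079271546217 -25.862308751258805 dy -0.6463859416978721 -0.9979019774945073
```

The pointer has overrun by about 0.5 mm. The roll is slip-free, so I'll roll back about 1 mm of rim.

```bash
python3 -m jog '[[0,-1,0,37,0,0.3,0],[0,-1,0,37,0,0,0],[0,-1,0,38,0,0,0],[0,0,0,0,0,0,0],[0,0,9,0,0,0,0],[0,0,6,0,0,0,0],[0,0,3,0,0,0,0],[0,0,0,0,0,0,0]]'; python3 -m jog '[[0,0,2,0,0,0,0]]'
```

```text
t: 15.82
tcp_pos: [562.9, 116.3, 74.9]
tcp_rot: [0.71, 0.011, -0.019, -0.704]
force: [-3.6, 0.2, 16.4]
finger_gap: 0.002
t: 15.9
tcp_pos: [563.3, 115.3, 74.3]
tcp_rot: [0.71, 0.01, -0.018, -0.704]
force: [-13.7, -4.3, 35.8]
finger_gap: 0.009
```

```bash
python3 -m jog '[[0,0,0.5,1.5,0,0,0]]'; python3 -m jog '[[0,0,0.5,0.5,0,0,0]]'
```

```text
t: 15.98
tcp_pos: [563.2, 114.8, 74.8]
tcp_rot: [0.71, 0.009, -0.017, -0.704]
force: [-7.1, -3.4, 11.5]
finger_gap: 0.008
t: 16.07
tcp_pos: [563.1, 114.1, 74.8]
tcp_rot: [0.71, 0.008, -0.017, -0.704]
force: [-3.9, 0.7, 7.2]
finger_gap: 0.002
```

```bash
python3 -m jog '[[0,0,1,2.5,0,0,0]]'; python3 -m jog '[[0,0,1,2,0,0,0]]'; python3 -c "
from h import *
print(R.from_quat(sense()['tcp_rot']).as_matrix().round(3))"
```

```text
t: 16.15
tcp_pos: [563.1, 114.4, 74.5]
tcp_rot: [0.71, 0.007, -0.016, -0.704]
force: [-6.2, -6.0, 19.2]
finger_gap: 0.004
t: 16.23
tcp_pos: [563.2, 114.3, 74.5]
tcp_rot: [0.711, 0.006, -0.015, -0.703]
force: [-7.6, -2.1, 20.1]
finger_gap: 0.008
[[ 0.999 -0.013 -0.031]
 [ 0.031 -0.011  0.999]
 [-0.013 -1.    -0.01 ]]
```

```bash
python3 -m jog '[[0,0,1,3,0,0,0]]'; python3 -m jog '[[0,0,1,3,0,0,0]]'
```

```text
t: 16.32
tcp_pos: [563.2, 114.7, 74.5]
tcp_rot: [0.711, 0.005, -0.015, -0.703]
force: [-9.0, -6.3, 20.0]
finger_gap: 0.008
t: 16.4
tcp_pos: [563.1, 115.0, 74.6]
tcp_rot: [0.712, 0.004, -0.014, -0.702]
force: [-8.1, -5.3, 20.2]
finger_gap: 0.006
```

```bash
python3 -m jog '[[0,0,-15,0,0.6,-1.7,-0.7],[0,1,-10,-36,0,0,0],[0,2,0,-36,0,0,0],[0,4,0,-34,0,0,0],[0,0,0,0,0,0,0],[0,0,0,0,0,0,0]]';python3 m.py; python3 - <<'E'
import cv2,glob
p=max(glob.glob("pics/m*.png"),key=lambda x:float(x.split('/m')[-1][:-4]));f=cv2.imread(p)[20:180,240:440]
cv2.imwrite("pics/crop4.png",cv2.resize(f,None,fx=3.7,fy=3.7,interpolation=2))
E
```

```text
t: 16.9
tcp_pos: [575.3, -0.8, 98.8]
tcp_rot: [0.708, 0.016, -0.019, -0.705]
force: [0.3, 1.0, 0.4]
finger_gap: 0.005
red box (np.int64(341), np.int64(360), np.int64(38), np.int64(89)) yel box (np.int64(341), np.int64(353), np.int64(109), np.int64(158))
idx [-164.8   58.4] ptr [-155.5   56.6] dy -1.75
t 16.9 tcp [575.3  -0.8  98.8] seeder [-75.9  44.7] [[0.999, -0.004, -0.05], [0.05, -0.004, 0.999], [-0.004, -1.0, -0.004]]
```

View pics/crop4.png

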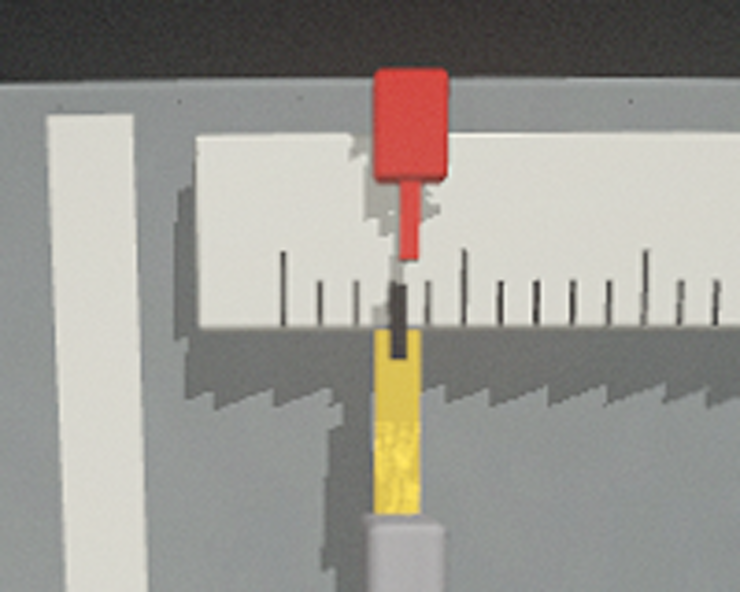

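The pointer is now about 1.6 mm past the index, at crop x 400 against 410 for the red tip. The landing rolled the wheel further. I'll settle before touching down and then do a deliberate left stroke of about 3.2 mm of rim.

```bash
python3 -m jog '[[0,-1,0,36,0,-0.2,0],[0,-1,0,36,0,0,0],[0,0,0,33,0,0,0],[0,0,0,0,0,0,0],[0,0,10,0,0,0,0],[0,0,5,0,0,0,0],[0,0,0,0,0,0,0],[0,0,0,0,0,0,0],[0,0,0,0,0,0,0]]'
```

```text
t: 17.7
tcp_pos: [565.3, 104.9, 77.7]
tcp_rot: [0.71, 0.014, -0.02, -0.704]
force: [0.1, -0.5, -0.1]
finger_gap: 0.008
```

```bash
python3 -m jog '[[0,1,0,7,0.3,-0.5,-0.5],[0,0,0,0,0,0,0],[0,0,0,0,0,0,0]]'; python3 -m jog '[[0,0,1.5,0,0,0,0],[0,0,1,0,0,0,0]]'
```

```text
t: 17.95
tcp_pos: [566.5, 110.4, 77.8]
tcp_rot: [0.708, 0.02, -0.019, -0.706]
force: [0.3, -0.0, 0.3]
finger_gap: 0.005
t: 18.12
tcp_pos: [566.9, 110.3, 75.8]
tcp_rot: [0.707, 0.02, -0.018, -0.706]
force: [-0.0, -0.9, -1.1]
finger_gap: 0.001
```

```bash
python3 -m jog '[[0,0,2,2,0,0,0]]'; python3 -m jog '[[0,0,2,2,0,0,0]]'
```

```text
t: 18.2
tcp_pos: [567.1, 111.6, 74.1]
tcp_rot: [0.708, 0.02, -0.018, -0.706]
force: [-1.9, -5.0, 10.1]
finger_gap: 0.007
t: 18.28
tcp_pos: [567.5, 112.1, 73.5]
tcp_rot: [0.708, 0.019, -0.017, -0.706]
force: [-12.7, -10.4, 32.9]
finger_gap: 0.007
```

```bash
python3 -m jog '[[0,0,0.5,3,0,0,0]]'; python3 -m jog '[[0,0,0.5,3,0,0,0]]'
```

```text
t: 18.37
tcp_pos: [567.3, 112.9, 74.3]
tcp_rot: [0.709, 0.018, -0.017, -0.705]
force: [-7.9, -6.6, 15.1]
finger_gap: -0.001
t: 18.45
tcp_pos: [567.1, 114.6, 74.7]
tcp_rot: [0.709, 0.018, -0.016, -0.705]
force: [-4.7, -3.8, 10.0]
finger_gap: 0.005
```

```bash
python3 -m jog '[[0,0,-15,0,0,0,0],[0,1,-10,-36,0,-0.4,0],[0,2,0,-36,0,0,0],[0,4,0,-34,0,0,0],[0,0,0,0,0,0,0],[0,0,0,0,0,0,0]]';python3 m.py
```

```text
t: 18.95
tcp_pos: [580.3, 8.0, 101.9]
tcp_rot: [0.709, 0.022, -0.02, -0.705]
force: [0.1, 1.1, 0.8]
finger_gap: 0.008
red box (np.int64(326), np.int64(346), np.int64(27), np.int64(78)) yel box (np.int64(330), np.int64(341), np.int64(98), np.int64(146))
idx [-164.5   58.4] ptr [-155.2   58.4] dy 0.03
t 18.95 tcp [580.3   8.  101.9] seeder [-70.4  53.2] [[0.998, 0.003, -0.06], [0.06, -0.006, 0.998], [0.003, -1.0, -0.006]]
```

Level within 0.03 mm by box, and about +0.2 mm if corrected for the black line. Now I'll retreat up and do a final check.

```bash
python3 -m jog '[[0,0,-41,0,0,0,0],[0,-10,-41,0,0,0,0],[0,-15,-41,0,0,0,0],[0,-15,-41,0,0,0,0],[0,-15,-41,0,0,0,0],[0,-10,-20,0,0,0,0],[0,0,0,0,0,0,0],[0,0,0,0,0,0,0],[0,0,0,0,0,0,0]]';python3 m.py; python3 - <<'E'
from h import *
a=grab_frame("scene")[180:360,190:460,::-1];b=cv2.imread(max(__import__('glob').glob("pics/m*.png"),key=lambda x:float(x.split('/m')[-1][:-4])))[:400]
a=cv2.resize(a,(390,260));b=cv2.resize(b,(400,250));c=np.zeros((260,790,3),np.uint8);c[:,:390]=a;c[:250,390:]=b;cv2.imwrite("pics/fin.png",c)
s=sense();print(s["force"],abs(s["qvel"]).max())
E
```

```text
t: 19.75
tcp_pos: [513.2, 13.0, 326.8]
tcp_rot: [0.709, 0.024, -0.025, -0.704]
force: [0.5, 1.0, -0.5]
finger_gap: 0.003
red box (np.int64(319), np.int64(326), np.int64(151), np.int64(171)) yel box (np.int64(320), np.int64(324), np.int64(182), np.int64(203))
idx [-166.1   58.1] ptr [-155.7   58.2] dy 0.12
t 19.75 tcp [513.2  13.  326.8] seeder [-137.2   62.1] [[0.998, -0.001, -0.069], [0.069, -0.007, 0.998], [-0.001, -1.0, -0.007]]
[ 0.66730797 -0.18251199 -0.37587343] 0.01091770881980138
```

View pics/fin.png

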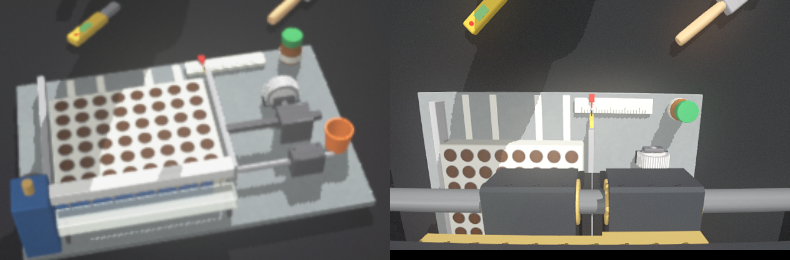

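The tray is home against the blue stop, the pointer is level with the index, and the jar, cup, pen and brush stand where they were. The arm is clear.

```bash
python3 -c "
from rig import *
print(hand_in())"
```

```text
the job is handed in; nothing more can be done
None
```

The tray is home against the blue stop and the guide pointer is level with the red index. The job was handed in at about 20 s of the 58 s allowed.

- **Tray:** I pushed it home with the closed fingertips until it stalled at about 15 N. Its near side then read -103.5 mm at both ends, against -105 nominal and within calibration error, so it sits square.
- **Thumbwheel:** Four closing strokes and two trims brought the guide in. One trim went wrong: the fingertip rolled the wheel as it landed, leaving the pointer about 1.6 mm past the index. A deliberate back stroke corrected that.
- **Pointer check:** Two wrist views put the pointer 0.03 mm and 0.12 mm left of the index. These come from the yellow pointer's outline. In earlier views its black centre line read about 0.2 mm further left, so the true offset could be about 0.2–0.3 mm.
- **Clear of the machine:** At the end the tool was at z = 327 mm with about 0 N on it. The seed jar, seed cup, pen and brush appear unmoved in the last pictures. The nutrient bottle, net pot and pellet jar were out of view there, but the arm never went near them.

The highest force I read was about 38 N at the fingertips while pressing on the wheel. The side guide was not touched by the robot at any point I could see.

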